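Rinse the lap brush and zero the turns counter

ROBOT

A 6-joint arm with a two-finger parallel gripper is mounted at the origin on the work surface. World frame = base frame: x ahead of the robot, y to its left, z up, the work surface at z = 0. Lengths are in m, angles in rad, forces in N, time in s.
With the tool pointing down it reaches from about 0.35 to 0.975 m from the base axis. Payload 4.9 kg.
Tool frame: the origin (TCP) lies midway between the tips of the shut fingers; the grasp point (between the pads) lies 19 mm behind it (ctrl.hold_point_z is the distance from the TCP to the grasp point, in m); z points along the fingers, y is the line along which they close (so a half turn about z gives the same grasp; the last joint's range is limited). The gripper opens to 85 mm and grips with 20 to 120 N. Pads are 22 mm wide; open, the fingers measure 114 mm over their backs; the gripper's body (76 mm by 85 mm) begins 54 mm behind the grasp point. The pads swing forward as they close: fully open they stand 13 mm farther back than shut.
Start: joints at [1.013, 0.053, 1.613, -0, 1.476, -0.119], TCP at [0.266, 0.566, 0.231] pointing down, gripper open.
Joint ranges: [-3.01, 3.01], [-1.01, 2.22], [0.06, 2.58], [-1.02, 4.17], [0.09, 2.62], [-3.14, 3.14]. Speed limits (rad/s): [2.57, 2.57, 3.14, 3.14, 3.14, 3.14].

INTERFACE

Orientations are given as a rotation vector (axis times angle).
In Python, from station import status, viewer, finish_job, ctrl gives the robot as it stands.
- The arm moves only by the shell command python3 -m jog 'ROWS' [FORCE]. ROWS is JSON, a list of rows, each a list of 7 numbers: the turn, a rotation vector about the tool's x, y, z each as a share of 5 degrees, from -1 to 1, then the shift along the tool's x, y, z each as a share of 30 mm, from -1 to 1, then the opening, from -1 (shut) to 1 (fully open). A call has 1 to 5 rows; each row shifts and turns the commanded pose from where the row before left it, along the tool's axes as they then stand; what a row does not reach is not made up. A row lasts 1/8 s, in which the tool goes at most 62.5 mm and 10.7 degrees, less where a joint would pass 70% of its speed; a pose out of reach is approached as far as the arm can. A call with a number of a shift or a turn outside -1 to 1 is refused whole. A call with a gripper value outside its range is refused whole. The fingers move at their own pace and stop on an object; FORCE is the grip in N (left out, the last holds). Time passes only in rows, so rows that do not move let the fingers close. It gives the time, the measured TCP pose, the force, the opening and the grip force at its end, in the units of the state.
- status.get_obs(): the state, without advancing time (a new reading comes with each control period).
- viewer.get_image(name): name is "side" or "top" or "wrist"; returns a dict with "img" (400x640x3 uint8, red, green, blue), "fovy" (degrees; the focal length in pixels is half the picture's height over the tangent of half this angle, whatever the lens; pixels are square), "cx", "cy" (the principal point, pixels), "rvec" (rotation vector, rad) and "tvec" (3), from world to camera coordinates, as OpenCV has them. Camera axes: x right, y down, z forward; pixel columns grow to the right and rows downward; lengths in m; the calibration is good to about 2 mm. A picture is of the moment at which its call begins. There is no depth.
- finish_job(): hands the job in; it is judged then, once.
The state is a dict: "t": time; "q": joint angles; "dq": joint speeds; "effort": joint torques, N m; "tool_pos": TCP position; "tool_rot": TCP orientation; "contact_force": force on the tool from outside, world axes, zero at the start; "wrist_torque": the same for the moment, N m; "opening": finger opening in m; "grip_force": force on a finger pad.
Only numpy, scipy, OpenCV 4.12 (cv2) and the standard library are available. Lean on these libraries where they do the work, as an engineer would, in place of code of your own. Each camera call takes 0.05 s, during which the arm holds its last target. There are 200 camera calls.

TASK

Get the grinding lap ready for the next grit: take the bent brush, dip its bristles well below the rim of the blue rinse pot while you hold it, and lay it back on its blue rest as it was, with the bristles hanging over the tray. Also turn the reset knob of the turns counter anticlockwise, fully home to its zero stop. Keep the bristles out of the white grit pot, and leave both pots standing where they are.

Things in the scene. Friction and masses are not known exactly. Their poses are not given: they have to be found in the camera images.
- brush: loose bent brush, 0.12 kg. Light-wood handle along x (x -100 to +90 mm), 18 mm wide (y), 16 high (z 0 to 16). A steel neck beyond its +x end bends straight down to the head at x = 115: brass ferrule (z -16 to -42, 36 wide in y, 20 in x), then black bristles down to z = -80 mm, 33 wide in y, 17 in x. Origin: underside of the handle; x towards the head, z up
- brush_grip (a point): where to grip the brush: middle of the handle's section, 8 mm above its underside, 15 mm towards the head from the brush origin, near the centre of mass, between the two cradles. Axes as the brush's: close the fingers along y (18 mm)
- brush_tip (a point): centre of the bristles' end, 115 mm ahead of the brush origin and 80 mm below it; axes as the brush's
- brush_rest: fixed rest: two blue cradles at x = -60 and +60 mm (12 thick, 60 wide) on a steel drip tray (x -105 to +165, 100 wide, 14 high). Seats at z = 105 mm between prongs 18 mm high, 32 mm apart. Origin on the table midway between the cradles, x to the head's end, z up. Brush home: level in both cradles, origin 105 mm above the rest's, x along the rest's x, head over the tray
- rinse_pot: loose blue plastic pot, open at the top, 0.45 kg, 70 mm high, outer diameter 104 mm at the rim narrowing to 83 mm at the foot, wall 4 mm, floor 5 mm. Origin: centre of its underside, z up. The brush is dipped here
- grit_pot: loose white pot of the same shape and size as the blue one (70 mm high, 104 mm rim); not to be dipped in. Origin: centre of its underside
- counter: fixed grey turns-counter box 120 x 120 x 50 mm with the reset knob on top. Origin: centre of its underside, x away from its front, z up. Knob axis at x = -12 mm, y = 0
- reset_knob_grip (a point): on the reset knob's axis at grip height, 87 mm above the table. Turns with the knob: x along the black grip bar (42 mm long, 14 wide across y, 60 to 92 mm above the table); a white line on top marks its -x end. At zero the bar lies along the counter's x and the line points to the red mark at the counter's front (-x)
- reset_knob (a joint): angle of the reset knob (rad), 0 at the zero stop, growing clockwise seen from above; turn it anticlockwise to zero. It stays where it is left
Mind the look-alikes: they are no part of the job. What is meant by the brush is not green, and is the larger of those in its own colour.

How it is judged:
On the way:
1. the held brush has its bristle end at least 20 mm below the rim inside the blue rinse pot (contact force between the fingers and brush above 0.5 N and z of brush_tip in the frame of rinse_pot between 0 and 0.05 m and horizontal distance between brush_tip and rinse_pot below 0.042 m), for 0.2 s.
At the end, for the whole second after the job is handed in: brush still and level (0.12 rad) in both cradles, origin within 35 mm along, 15 mm across, 7 mm in height of the seat point, bristles over the tray; knob within 0.1 rad of its zero stop; both pots upright (0.1 rad), within 40 mm of where they began (x of brush in the frame of brush_rest between -0.035 and 0.035 m and y of brush in the frame of brush_rest between -0.015 and 0.015 m and z of brush in the frame of brush_rest between 0.098 and 0.112 m and x of brush_tip in the frame of brush_rest above 0.07 m and angle between brush's own z axis and vertical below 0.12 rad and linear speed of brush below 0.02 m/s and value of joint reset_knob below 0.1 rad and angle between each of rinse_pot, grit_pot's own z axis and vertical below 0.1 rad and distance of each of rinse_pot, grit_pot from where it was at the start of the episode below 0.04 m); the robot touches nothing.
It fails at once if a pot is tipped by more than 0.35 rad or shoved more than 60 mm (angle between any of rinse_pot, grit_pot's own z axis and vertical above 0.35 rad or distance of any of rinse_pot, grit_pot from where it was at the start of the episode above 0.06 m).
It fails at once if the bristles go into the white grit pot (horizontal distance between brush_tip and grit_pot below 0.046 m and z of brush_tip in the frame of grit_pot below 0.065 m).
It also fails if it takes over 51 s, if anything falls off the work surface, if the arm or the gripper's body presses on something with over 40 N, if the wrist force passes 120 N, or if a joint passes its speed limit or range.

## Working session

There is one attempt and no reset: what is moved stays moved. The work goes in short steps, Python scripts to look and compute and a shell command to move; the robot and the scene stay as the last step left them, time stands still between calls to the robot, and variables do not carry over. Pictures are saved under pics/ and viewed, at most 10 in all, crops included, and the job is handed in when it is done.

```bash
mkdir -p pics; ls
cat > h.py <<'E'
import numpy as np,cv2
from scipy.spatial.transform import Rotation as R
from station import status,viewer,finish_job,ctrl
def grab(n):
    d=viewer.get_image(n); return d
def cam(d):
    f=d['img'].shape[0]/2/np.tan(np.radians(d['fovy'])/2)
    K=np.array([[f,0,d['cx']],[0,f,d['cy']],[0,0,1]]); Rm=R.from_rotvec(np.ravel(d['rvec'])).as_matrix(); t=np.ravel(d['tvec'])
    return K,Rm,t
def ray(d,uv):
    K,Rm,t=cam(d); v=Rm.T@np.linalg.inv(K)@np.array([uv[0],uv[1],1.]); return -Rm.T@t, v/np.linalg.norm(v)
def onplane(d,uv,z):
    o,v=ray(d,uv); return o+v*(z-o[2])/v[2]
def tri(d1,a,d2,b):
    o,v=ray(d1,a);p,w=ray(d2,b); s=np.linalg.lstsq(np.c_[v,-w],p-o,rcond=None)[0]
    A=o+s[0]*v;B=p+s[1]*w; return (A+B)/2,np.linalg.norm(A-B)
def proj(d,P):
    K,Rm,t=cam(d); c=Rm@np.array(P)+t; c=K@c; return c[:2]/c[2]
E
python3 - <<'E'
from h import *
import pickle
D={n:grab(n) for n in('side','top','wrist')}
pickle.dump(D,open('d0.pkl','wb'))
for n in('side','top'): cv2.imwrite(f'pics/{n}0.png',cv2.cvtColor(D[n]['img'],cv2.COLOR_RGB2BGR)); print(n,ray(D[n],(320,200)),D[n]['fovy'])
print(status.get_obs())
E
```

```text
pics
side (array([-0.02190178, -0.5441446 ,  0.94977484]), array([ 0.47588979,  0.49951567, -0.72388742])) 53.81012352583252
top (array([0.29444494, 0.05639278, 1.16217664]), array([ 0.18746681, -0.0067018 , -0.98224807])) 50.61349148367901
{'t': 0.15, 'q': array([ 1.01303231e+00,  5.32223495e-02,  1.61397263e+00, -4.36729201e-06,
        1.47601843e+00, -1.19030744e-01]), 'dq': array([-0.00072483, -0.0011395 , -0.00319896,  0.00083747, -0.00260118,
        0.00065389]), 'effort': array([ 1.34187121e-03, -3.94248140e+01, -3.70718300e+01, -1.30710913e-05,
        4.74182772e-03,  1.23697106e-05]), 'tool_pos': array([0.26525316, 0.56538028, 0.23033838]), 'tool_rot': array([-6.83529598e-01, -3.06578396e+00,  2.40335237e-03]), 'contact_force': array([-0.24710834,  0.42563707, -0.25637258]), 'wrist_torque': array([ 0.04254712, -0.00492207,  0.02349131]), 'grip_force': 0.0, 'opening': 0.08544203399438063}
```

View pics/top0.png

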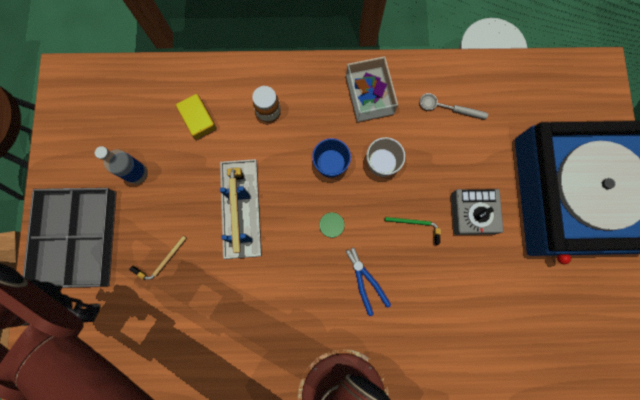

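View pics/side0.png

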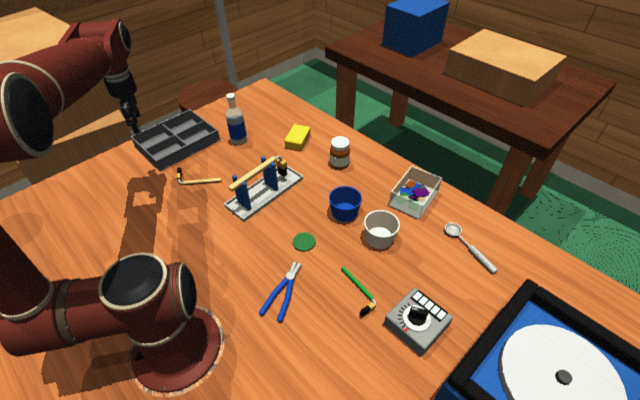

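The top view has image up as +x. The brush sits on the rest at about (235,210) with its head at the top. The blue pot is near (331,158), the white pot at (385,158) and the counter at (479,212). The small brush at (160,260) and the green one at (412,222) are decoys. Next I enlarge these areas.

Run:
```python
from h import *
import pickle
D=pickle.load(open('d0.pkl','rb'))
def crop(n,x,y,w,h,s): return cv2.resize(cv2.cvtColor(D[n]['img'][y:y+h,x:x+w],cv2.COLOR_RGB2BGR),(w*s,h*s),interpolation=cv2.INTER_CUBIC)
a=crop('top',210,150,60,120,5); b=crop('top',440,180,80,60,5)
c=crop('side',215,140,100,90,4);d=crop('side',380,280,80,80,3)
im=np.zeros((600,800,3),np.uint8)
im[:600,:300]=a; im[:300,300:700]=b; 
c=crop('side',215,140,100,75,4); im[300:600,300:700]=c
cv2.imwrite('pics/crop1.png',im)
# pots: colour masks
for n in('top','side'):
    hsv=cv2.cvtColor(D[n]['img'],cv2.COLOR_RGB2HSV)
    roi=np.zeros((400,640),np.uint8)
    for nm,m in(('blue',cv2.inRange(hsv,(105,120,40),(130,255,255))),('white',cv2.inRange(hsv,(0,0,90),(180,60,255)))):
        x0,x1,y0,y1={('top','blue'):(305,357,135,185),('top','white'):(360,412,132,186),('side','blue'):(322,368,180,225),('side','white'):(357,405,205,255)}[n,nm]
        mm=np.zeros_like(m);mm[y0:y1,x0:x1]=m[y0:y1,x0:x1]
        cs,_=cv2.findContours(mm,0,2);c=max(cs,key=cv2.contourArea)
        print(n,nm,cv2.fitEllipse(c),cv2.boundingRect(c), onplane(D[n],cv2.fitEllipse(c)[0],.07))
```

```text
top blue ((330.9540710449219, 157.2822265625), (36.232688903808594, 36.820823669433594), 9.733528137207031) (313, 139, 37, 38) [0.61898303 0.01751925 0.07      ]
top white ((385.511474609375, 155.84149169921875), (36.70761489868164, 38.139015197753906), 108.90873718261719) (367, 137, 38, 38) [ 0.62068228 -0.12918672  0.07      ]
side blue ((344.52508544921875, 202.59912109375), (30.688983917236328, 35.33625793457031), 3.496539831161499) (329, 187, 33, 35) [0.60243245 0.00249285 0.07      ]
side white ((380.9561767578125, 226.91140747070312), (32.450592041015625, 37.73065948486328), 9.304898262023926) (364, 210, 36, 38) [ 0.60755514 -0.13750073  0.07      ]
```

View pics/crop1.png

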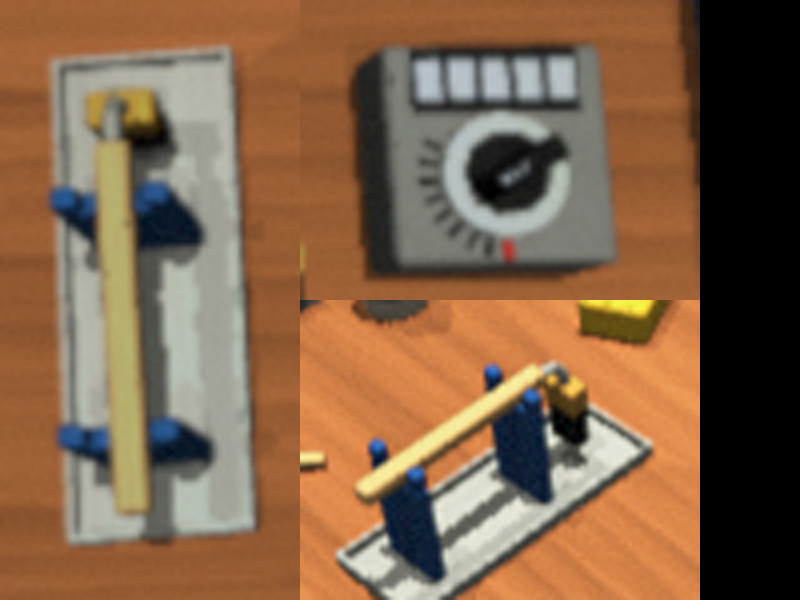

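The rest has the brush seated with its head at +x. The white line lies on the lower-left half of the knob bar, so the knob is about 60° clockwise of the red mark. Now I turn these pixels into positions.

Run:
```python
from h import *
import pickle
D=pickle.load(open('d0.pkl','rb'));T,S=D['top'],D['side']
def hnd(d,x0,x1,y0,y1):
    hsv=cv2.cvtColor(d['img'],cv2.COLOR_RGB2HSV); m=cv2.inRange(hsv,(16,60,120),(32,170,255))
    mm=np.zeros_like(m);mm[y0:y1,x0:x1]=m[y0:y1,x0:x1]
    c=max(cv2.findContours(mm,0,2)[0],key=cv2.contourArea); r=cv2.minAreaRect(c); b=cv2.boxPoints(r)
    b=sorted(b,key=lambda p:p[1]); return (b[0]+b[1])/2,(b[2]+b[3])/2,r
print(hnd(T,220,250,170,260)); print(hnd(S,225,280,150,195))
h,t,_=hnd(T,220,250,170,260)
for u in (h,t): print('top@.121',onplane(T,u,.121))
print('tri head',tri(T,(232.6,178.4),S,(274.5,158))); print('tri tail',tri(T,(236.4,252),S,(233,188)))
# prong tops in top crop
for uv in((222,189),(241,188),(224,237),(244,238)): print('prong@.123',onplane(T,uv,.123))
# pots
for nm,(x,y,w,hh) in(('blue',(313,139,37,38)),('white',(367,137,38,38))):
    l=onplane(T,(x,157),.07);r=onplane(T,(x+w-1,157),.07);f=onplane(T,(x+w/2,y),.07)
    print(nm,'y',(l[1]+r[1])/2,'diam',l[1]-r[1],'x',f[0]-.052)
for nm,(x,y,w,hh) in(('blue',(329,187,33,35)),('white',(364,210,36,38))):
    c=onplane(S,(x+w/2,y+.43*hh),.07);print(nm,'side',c)
# counter top corners (crop scale5 from 440,180, offset 300)
P=lambda a,b:((a-300)/5+440,b/5+180)
for a,b in((388,48),(592,48),(612,262),(392,268)): print('corner',onplane(T,P(a,b),.05))
for n,a,b in(('red',510,250),):print(n,onplane(T,P(a,b),.05))
for n,a,b in(('bar+',567,148),('bar-',490,190)):print(n,onplane(T,P(a,b),.092))
o=status.get_obs();print(R.from_rotvec(o['tool_rot']).as_matrix())
print(ray(D['wrist'],(320,200)),D['wrist']['fovy'])
```

```text
(array([231.52072, 177.85173], dtype=float32), array([235.88968, 252.12416], dtype=float32), ((233.7052001953125, 214.98794555664062), (74.40080261230469, 7.164086818695068), 86.633544921875))
(array([277.51974, 156.62103], dtype=float32), array([228.4667 , 187.14291], dtype=float32), ((252.99322509765625, 171.88197326660156), (7.301887512207031, 57.77358627319336), 58.10921096801758))
top@.121 [0.55388604 0.27169528 0.121     ]
top@.121 [0.36702431 0.25702448 0.121     ]
tri head (array([0.5527459 , 0.27045197, 0.11597993]), np.float64(0.0020530402806236874))
tri tail (array([0.37115507, 0.25541154, 0.11360642]), np.float64(0.0075665819450916865))
prong@.123 [0.52501987 0.29447292 0.123     ]
prong@.123 [0.52679589 0.24698695 0.123     ]
prong@.123 [0.40435254 0.28647253 0.123     ]
prong@.123 [0.40101535 0.23745874 0.123     ]
blue y 0.017355219326612815 diam 0.09655289070048767 x 0.6182692578300022
white y -0.12902929384464545 diam 0.09952404740533213 x 0.6216824586176819
blue side [0.6062398  0.00199605 0.07      ]
white side [ 0.61136077 -0.13822125  0.07      ]
corner [ 0.52898101 -0.32305653  0.05      ]
corner [ 0.52713397 -0.43368726  0.05      ]
corner [ 0.41108412 -0.4330573   0.05      ]
corner [ 0.4099878  -0.31577862  0.05      ]
red [ 0.41842913 -0.37934052  0.05      ]
bar+ [ 0.46593684 -0.39711659  0.092     ]
bar- [ 0.44480829 -0.35536104  0.092     ]
[[-9.05290583e-01  4.24791985e-01 -8.54160983e-04]
 [ 4.24792802e-01  9.05289555e-01 -1.37741515e-03]
 [ 1.88148101e-04 -1.60980240e-03 -9.99998687e-01]]
(array([0.19027638, 0.60113314, 0.37239565]), array([ 0.29034029, -0.14145359, -0.9464108 ])) 68.46281967623891
```

```bash
cat >> h.py <<'E'
def go(target,yaw_deg):
    "tool-axis shift in units of 30mm and turn in units of 5deg to bring TCP to target, tool x heading yaw_deg, pointing down"
    o=status.get_obs();M=R.from_rotvec(o['tool_rot']).as_matrix();y=np.radians(yaw_deg)
    G=np.array([[np.cos(y),np.sin(y),0],[np.sin(y),-np.cos(y),0],[0,0,-1]]).T.T
    print('t',round(o['t'],2),'pos',o['tool_pos'].round(4),'yaw',np.degrees(np.arctan2(M[1,0],M[0,0])).round(2),'F',o['contact_force'].round(1),'open',round(o['opening'],4),'grip',round(o['grip_force'],1))
    print('turn(now axes)',(np.degrees(R.from_matrix(M.T@G).as_rotvec())/5).round(2),'shift now axes',(M.T@(np.array(target)-o['tool_pos'])/.03).round(2),'shift goal axes',(G.T@(np.array(target)-o['tool_pos'])/.03).round(2))
E
python3 -m jog '[[0,0,-1,0,0,0,1],[0,0,-1,0,0,0,1],[0,0,-1,0,0,0,1],[0,0,-1,0,0,0,1],[0,0,-1,0,0,0,1]]' 30
python3 -m jog '[[0,0,-0.9,0,0,0,1],[0,0,0,0,0,0,1]]'
python3 -c "
from h import *
go((.480,.266,.2),184.3)"
```

```text
t: 0.78
tool_pos: [0.2654, 0.5655, 0.2308]
tool_rot: [0.001, -3.141, 0.001]
contact_force: [-0.2, 0.0, 0.7]
opening: 0.0856
grip_force: 0.0
t: 1.02
tool_pos: [0.2654, 0.5656, 0.2309]
tool_rot: [0.118, -3.139, 0.001]
contact_force: [0.3, 1.2, 0.2]
opening: 0.0858
grip_force: 0.0
t 1.02 pos [0.2654 0.5656 0.2309] yaw -175.69 F [0.3 1.2 0.2] open 0.0858 grip 0.0
turn(now axes) [-0.01 -0.    0.  ] shift now axes [ -6.38 -10.49   1.03] shift goal axes [ -6.38 -10.49   1.03]
```

```bash
python3 -m jog '[[0,0,0,-0.58,-0.95,0,1],[0,0,0,-0.58,-0.95,0,1],[0,0,0,-0.58,-0.95,0,1],[0,0,0,-0.58,-0.95,0,1],[0,0,0,-0.58,-0.95,0,1]]' >/dev/null
python3 -m jog '[[0,0,0,-0.58,-0.95,0,1],[0,0,0,-0.58,-0.95,0,1],[0,0,0,-0.58,-0.95,0,1],[0,0,0,-0.58,-0.95,0,1],[0,0,0,-0.58,-0.95,0,1]]' >/dev/null
python3 -m jog '[[0,0,0,-0.58,-0.95,0,1],[0,0,0,0,0,0,1]]' >/dev/null
python3 - <<'E'
from h import *
import pickle
go((.480,.266,.094),184.3)
d=grab('wrist');s=grab('side');pickle.dump((d,s),open('d1.pkl','wb'));o=status.get_obs()
im=d['img'].copy()
for p in((.480,.266,.121),(.554,.2717,.121),(.367,.257,.121)):
    u=proj(d,p);print(u);cv2.circle(im,tuple(int(v) for v in u),4,(255,0,0),1)
cv2.imwrite('pics/w1.png',cv2.cvtColor(im,cv2.COLOR_RGB2BGR))
E
```

```text
t 2.52 pos [0.481  0.2663 0.2311] yaw -175.89 F [-0.9  0.3  0.9] open 0.0852 grip 0.0
turn(now axes) [-0.   -0.   -0.04] shift now axes [ 0.03 -0.01  4.57] shift goal axes [ 0.04 -0.01  4.57]
[320.58742163 195.57697887]
[321.00377204 267.31278153]
[319.40308597  56.90192409]
```

View pics/w1.png

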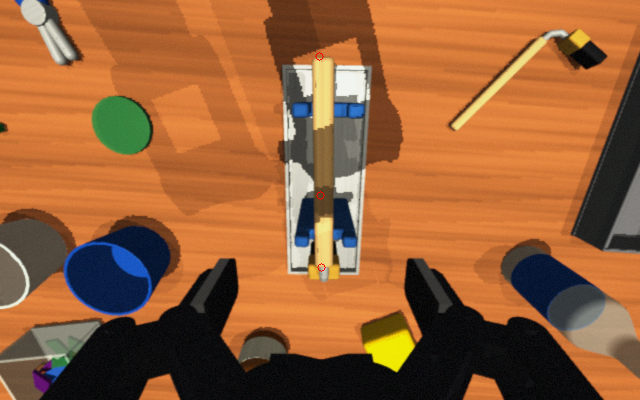

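The handle runs from (323,58) at the tail to about (323,268) at the head, centred at column 324 against the predicted 320. The gripper straddles it, and the rim of the blue pot is centred near (110,280). I'll refine with two views and then descend.

Run:
```python
from h import *
import pickle
d,s=pickle.load(open('d1.pkl','rb'));T=pickle.load(open('d0.pkl','rb'))['top']
hsv=cv2.cvtColor(d['img'],cv2.COLOR_RGB2HSV)
m=cv2.inRange(hsv,(16,60,40),(32,190,255));m[:,:300]=0;m[:,345:]=0;m[280:]=0
for v in(65,90,150,180,220,250):
    c=np.where(m[v])[0];
    if len(c):
        u=c.mean();print(v,c.min(),c.max(),onplane(d,(u,v),.121).round(4))
print('tail',tri(T,(235.9,252.1),d,(323,58)),'head',tri(T,(231.8,178),d,(322.5,265)))
b=cv2.inRange(hsv,(105,120,20),(130,255,255));b[:,:50]=0;b[:,190:]=0;b[:200]=0;b[325:]=0
c=max(cv2.findContours(b,0,2)[0],key=cv2.contourArea);x,y,w,h=cv2.boundingRect(c);print(x,y,w,h)
# rim points: lowest (outer far) and leftmost
i=c[:,0,1].argmax();pl=c[c[:,0,0].argmin(),0];pb=c[i,0];print(pl,pb,onplane(d,pl,.07),onplane(d,pb,.07))
print('rim centre guess',onplane(d,(109,280),.07))
```

```text
65 309 340 [0.3726 0.2596 0.121 ]
90 312 333 [0.3909 0.2612 0.121 ]
150 313 333 [0.4389 0.2651 0.121 ]
180 314 333 [0.4653 0.2675 0.121 ]
220 315 332 [0.5036 0.2704 0.121 ]
250 314 333 [0.5348 0.2727 0.121 ]
tail (array([0.3671089 , 0.25925309, 0.11234208]), np.float64(0.0016374513372367147)) head (array([0.55553957, 0.27293696, 0.11359105]), np.float64(0.0009101799711745852))
64 226 106 89
[ 64 264] [111 314] [ 0.60277085 -0.02846788  0.07      ] [0.67158418 0.01537783 0.07      ]
rim centre guess [0.62124016 0.02090057 0.07      ]
```

```bash
python3 -m jog '[[0,0,0,0,0.07,0.9,1],[0,0,0,0,0,0.9,1],[0,0,0,0,0,0.9,1],[0,0,0,0,0,0.9,1],[0,0,0,0,0,0.9,1]]' 40
```

```text
t: 3.25
tool_pos: [0.4792, 0.271, 0.0955]
tool_rot: [0.121, -3.139, -0.001]
contact_force: [-0.1, -0.6, -0.1]
opening: 0.0854
grip_force: 0.0
```

```bash
python3 -m jog '[[0,0,0,0,-0.05,0,0],[0,0,0,0,0,0,-0.5],[0,0,0,0,0,0,-1],[0,0,0,0,0,0,-1],[0,0,0,0,0,0,-1]]' 40;python3 -m jog '[[0,0,0,0,0,0,-1],[0,0,0,0,0,0,-1],[0,0,0,0,0,0,-1]]'
```

```text
t: 3.88
tool_pos: [0.4811, 0.2687, 0.0979]
tool_rot: [-0.119, 3.137, 0.002]
contact_force: [0.0, -0.4, 5.6]
opening: 0.017
grip_force: 40.7
t: 4.25
tool_pos: [0.4811, 0.2688, 0.0979]
tool_rot: [-0.119, 3.137, 0.001]
contact_force: [-1.4, 0.6, 5.9]
opening: 0.0172
grip_force: 40.7
```

```bash
python3 -m jog '[[0,0,0,0,0,-0.4,-1],[0,0,0,0,0,-0.7,-1],[0,0,0,0,0,-0.9,-1],[0,0,0,0,0,-0.9,-1],[0,0,0,0,0,0,-1]]'
python3 - <<'E'
from h import *
import pickle
d,s=grab('wrist'),grab('side');t=grab('top');pickle.dump((d,s,t),open('d2.pkl','wb'))
im=np.zeros((520,800,3),np.uint8);im[:400,:640]=d['img'];im[400:,:300]=cv2.resize(s['img'][120:240,200:500],(300,120))
im[400:,300:600]=t['img'][120:240,150:450]
cv2.imwrite('pics/w2.png',cv2.cvtColor(im,cv2.COLOR_RGB2BGR));go((.519,.011,.2),184.3)
E
```

```text
t: 4.88
tool_pos: [0.4815, 0.2688, 0.186]
tool_rot: [-0.119, 3.135, 0.003]
contact_force: [0.5, -0.0, -2.0]
opening: 0.0168
grip_force: 39.9
t 5.03 pos [0.4792 0.268  0.1816] yaw -175.64 F [-0.2  0.6 -2.1] open 0.0172 grip 39.9
turn(now axes) [-0.01 -0.03  0.01] shift now axes [-0.67 -8.64 -0.61] shift goal axes [-0.68 -8.64 -0.61]
```

View pics/w2.png

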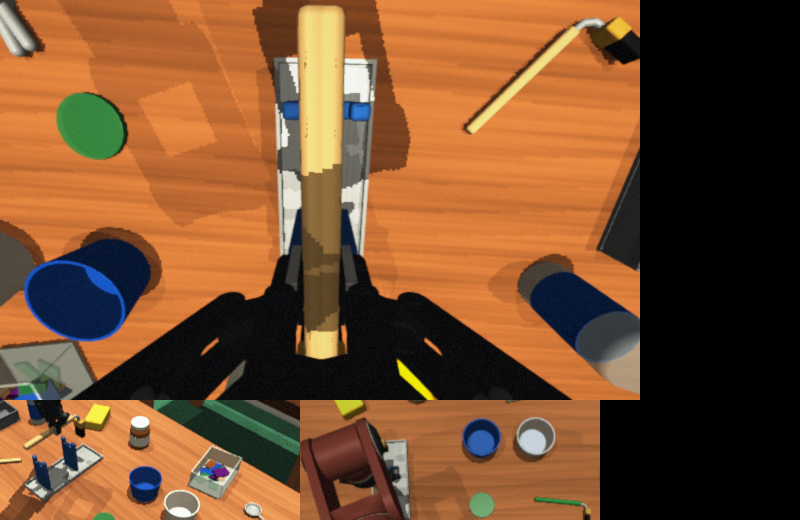

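The brush is held straight and has lifted off the rest. The rim of the blue pot spans about (25–124, 263–340) in the wrist view. I fit an ellipse to it.

Run:
```python
from h import *
import pickle
d,s,t=pickle.load(open('d2.pkl','rb'))
def rim(d,b,z=.07):
    x0,x1,y0,y1=b;hsv=cv2.cvtColor(d['img'],cv2.COLOR_RGB2HSV)
    m=cv2.inRange(hsv,(105,120,20),(130,255,255));mm=np.zeros_like(m);mm[y0:y1,x0:x1]=m[y0:y1,x0:x1]
    c=max(cv2.findContours(mm,0,2)[0],key=cv2.contourArea)[:,0]
    P=np.array([onplane(d,p,z)[:2] for p in c]);
    # far half of the contour (away from camera) is true rim: algebraic circle fit
    o=ray(d,(0,0))[0][:2];a=P-P.mean(0);v=(P.mean(0)-o)/np.linalg.norm(P.mean(0)-o);Q=P[a@v>0.0]
    A=np.c_[2*Q,np.ones(len(Q))];r=np.linalg.lstsq(A,(Q**2).sum(1),rcond=None)[0];return r[:2],np.sqrt(r[2]+r[:2]@r[:2])
print(rim(d,(10,170,200,345)),rim(s,(320,370,180,226)),rim(t,(305,358,130,185)))
```

```text
(array([0.62052327, 0.01971852]), np.float64(0.05079831698401121)) (array([0.61806059, 0.01584006]), np.float64(0.049035975096136386)) (array([0.62021998, 0.01677406]), np.float64(0.0494547088185231))
```

```bash
python3 -m jog '[[0,0,0,-0.07,-0.9,-0.15,-1],[0,0,0,-0.07,-0.9,-0.15,-1],[0,0,0,-0.07,-0.9,0,-1],[0,0,0,-0.07,-0.9,0,-1],[0,0,0,-0.07,-0.9,0,-1]]'
```

```text
t: 5.65
tool_pos: [0.4998, 0.1335, 0.1901]
tool_rot: [0.119, -3.136, 0.0]
contact_force: [0.5, 0.3, -1.4]
opening: 0.0173
grip_force: 39.8
```

```bash
python3 -m jog '[[0,0,0,-0.1,-0.9,0,-1],[0,0,0,-0.1,-0.9,0,-1],[0,0,0,-0.1,-0.9,0,-1],[0,0,0,-0.1,-0.9,0,-1],[0,0,0,0,-0.4,0,-1]]'
python3 -c "
from h import *
go((.520,.0105,.107),184.3)"
```

```text
t: 6.28
tool_pos: [0.5211, 0.0148, 0.1904]
tool_rot: [0.117, -3.136, -0.001]
contact_force: [0.4, 0.4, -1.4]
opening: 0.0175
grip_force: 39.9
t 6.28 pos [0.5211 0.0148 0.1904] yaw -175.72 F [ 0.4  0.4 -1.4] open 0.0175 grip 39.9
turn(now axes) [ 0.01 -0.04 -0.  ] shift now axes [ 0.04 -0.14  2.78] shift goal axes [ 0.05 -0.14  2.78]
```

```bash
python3 -m jog '[[0,0,0,0,-0.1,0.6,-1],[0,0,0,0,0,0.8,-1],[0,0,0,0,0,0.8,-1],[0,0,0,0,0,0.6,-1],[0,0,0,0,0,0,-1]]'
python3 -m jog '[[0,0,0,0,0,0,-1],[0,0,0,0,0,0,-1]]'
python3 - <<'E'
from h import *
s=grab('side');t=grab('top')
im=np.zeros((400,800,3),np.uint8);im[:,:400]=cv2.resize(s['img'][160:260,290:390],(400,400));im[:,400:]=cv2.resize(t['img'][120:220,280:380],(400,400))
cv2.imwrite('pics/dip.png',cv2.cvtColor(im,cv2.COLOR_RGB2BGR))
E
```

```text
t: 6.9
tool_pos: [0.5203, 0.0135, 0.1056]
tool_rot: [0.12, -3.134, -0.001]
contact_force: [0.7, -0.4, -1.1]
opening: 0.0176
grip_force: 39.8
t: 7.15
tool_pos: [0.5231, 0.0128, 0.1096]
tool_rot: [-0.12, 3.137, -0.0]
contact_force: [0.1, 0.5, -0.9]
opening: 0.0176
grip_force: 39.8
```

View pics/dip.png

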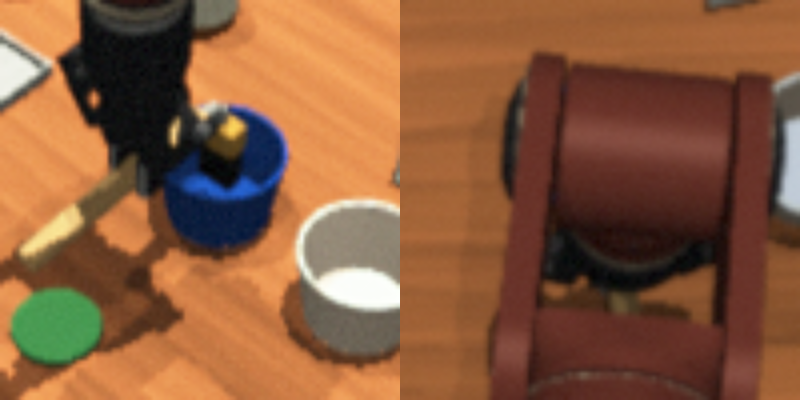

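The bristle end is inside the blue pot, well below its rim, and the pots have not moved. I hold a little deeper, then lift and retrace the moves.

```bash
python3 -m jog '[[0,0,0,0,0,0.2,-1],[0,0,0,0,0,0,-1],[0,0,0,0,0,0,-1],[0,0,0,0,0,-0.6,-1],[0,0,0,0,0,-0.8,-1]]'
python3 -m jog '[[0,0,0,0,0,-0.8,-1],[0,0,0,0,0,-0.8,-1],[0,0,0,0.1,0.9,0,-1],[0,0,0,0.1,0.9,0,-1],[0,0,0,0.1,0.9,0,-1]]'
python3 -m jog '[[0,0,0,0.1,0.9,0,-1],[0,0,0,0.1,0.9,0,-1],[0,0,0,0.1,0.9,0,-1],[0,0,0,0.1,0.9,0,-1],[0,0,0,0.05,0.9,0,-1]]'
python3 -m jog '[[0,0,0,0,0.9,0,-1],[0,0,0,0,0.5,0,-1],[0,0,0,0,0,0,-1],[0,0,0,0,0,0,-1]]'
python3 - <<'E'
from h import *
import pickle
go((.4811,.2688,.098),184.2)
w,s=grab('wrist'),grab('side')
im=np.zeros((500,800,3),np.uint8);im[:250,:400]=cv2.resize(w['img'],(400,250));im[:500,400:800]=cv2.resize(s['img'][110:235,210:310],(400,500))
cv2.imwrite('pics/back.png',cv2.cvtColor(im,cv2.COLOR_RGB2BGR))
E
```

```text
t: 7.88
tool_pos: [0.522, 0.0128, 0.1453]
tool_rot: [0.119, -3.139, -0.0]
contact_force: [0.5, -0.2, -0.8]
opening: 0.017
grip_force: 39.8
t: 8.5
tool_pos: [0.5074, 0.0936, 0.1942]
tool_rot: [-0.119, 3.137, 0.0]
contact_force: [0.1, -1.0, -1.1]
opening: 0.0174
grip_force: 39.9
t: 9.12
tool_pos: [0.4836, 0.2275, 0.1942]
tool_rot: [-0.12, 3.137, 0.001]
contact_force: [-0.1, 0.2, -1.2]
opening: 0.0176
grip_force: 39.9
t: 9.62
tool_pos: [0.4803, 0.2677, 0.1926]
tool_rot: [-0.119, 3.139, -0.001]
contact_force: [-0.6, 0.7, -1.2]
opening: 0.017
grip_force: 39.9
t 9.62 pos [0.4803 0.2677 0.1926] yaw -175.67 F [-0.6  0.7 -1.2] open 0.017 grip 39.9
turn(now axes) [-0.    0.    0.03] shift now axes [-0.03  0.04  3.15] shift goal axes [-0.03  0.03  3.15]
```

View pics/back.png

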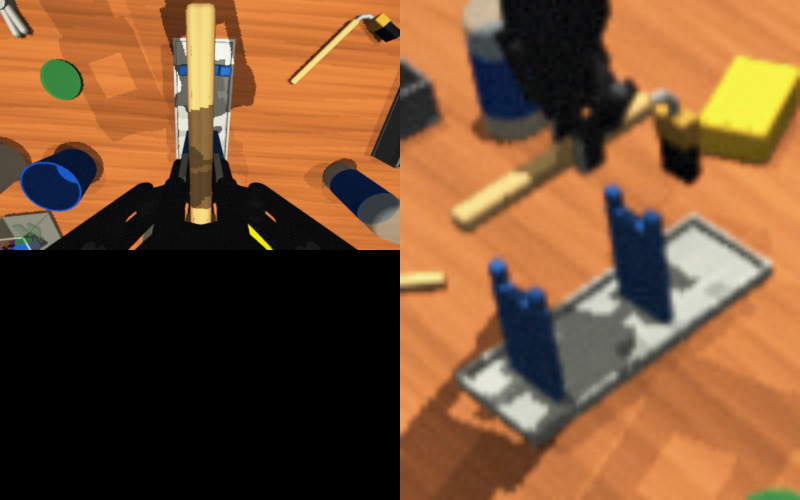

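The brush is level and centred over both cradles, so I lower it.

```bash
python3 -m jog '[[0,0,0,0,0.03,0.8,-1],[0,0,0,0,0,0.8,-1],[0,0,0,0,0,0.8,-1],[0,0,0,0,0,0.5,-1],[0,0,0,0,0,0.2,-1]]';python3 -m jog '[[0,0,0,0,0,0.05,-1],[0,0,0,0,0,0,-1]]'
```

```text
t: 10.35
tool_pos: [0.4798, 0.2687, 0.0984]
tool_rot: [0.119, -3.138, 0.001]
contact_force: [0.3, -0.1, -0.9]
opening: 0.0171
grip_force: 39.9
t: 10.6
tool_pos: [0.4807, 0.2694, 0.0987]
tool_rot: [-0.119, 3.138, 0.001]
contact_force: [0.3, 0.1, -1.5]
opening: 0.0176
grip_force: 39.9
```

```bash
python3 -m jog '[[0,0,0,0,0,0.06,-1],[0,0,0,0,0,0.04,-1],[0,0,0,0,0,0,-1]]';python3 -m jog '[[0,0,0,0,0,0,-0.6],[0,0,0,0,0,0,-0.5],[0,0,0,0,0,0,-0.3],[0,0,0,0,0,0,0.5],[0,0,0,0,0,0,1]]'; python3 -m jog '[[0,0,0,0,0,0,1],[0,0,0,0,0,0,1],[0,0,0,0,0,-0.6,1],[0,0,0,0,0,-1,1],[0,0,0,0,0,-1,1]]'; python3 -m jog '[[0,0,0,0,0,-1,1],[0,0,0,0,0,-1,1]]'
python3 - <<'E'
from h import *
w,s=grab('wrist'),grab('side')
im=np.zeros((500,800,3),np.uint8);im[:250,:400]=cv2.resize(w['img'],(400,250));im[:500,400:800]=cv2.resize(s['img'][110:235,210:310],(400,500))
cv2.imwrite('pics/laid.png',cv2.cvtColor(im,cv2.COLOR_RGB2BGR))
go((.469,-.376,.23),152)
E
```

```text
t: 10.98
tool_pos: [0.4809, 0.2696, 0.0979]
tool_rot: [-0.12, 3.138, 0.0]
contact_force: [-5.1, -2.6, 9.8]
opening: 0.0174
grip_force: 41.5
t: 11.6
tool_pos: [0.48, 0.2692, 0.0946]
tool_rot: [0.12, -3.139, 0.0]
contact_force: [0.4, 0.2, -0.7]
opening: 0.0651
grip_force: 0.0
t: 12.22
tool_pos: [0.4803, 0.2693, 0.175]
tool_rot: [-0.119, 3.138, 0.001]
contact_force: [0.1, 0.1, -0.0]
opening: 0.0854
grip_force: 0.0
t: 12.48
tool_pos: [0.4803, 0.2693, 0.2355]
tool_rot: [-0.119, 3.137, 0.001]
contact_force: [0.6, -0.0, -0.1]
opening: 0.0853
grip_force: 0.0
t 12.57 pos [0.4824 0.2702 0.239 ] yaw -175.64 F [ 1.4 -1.  -0.2] open 0.0851 grip 0.0
turn(now axes) [0.06 0.09 6.47] shift now axes [  2.09 -21.44   0.22] shift goal axes [ -9.72 -19.23   0.3 ]
```

View pics/laid.png

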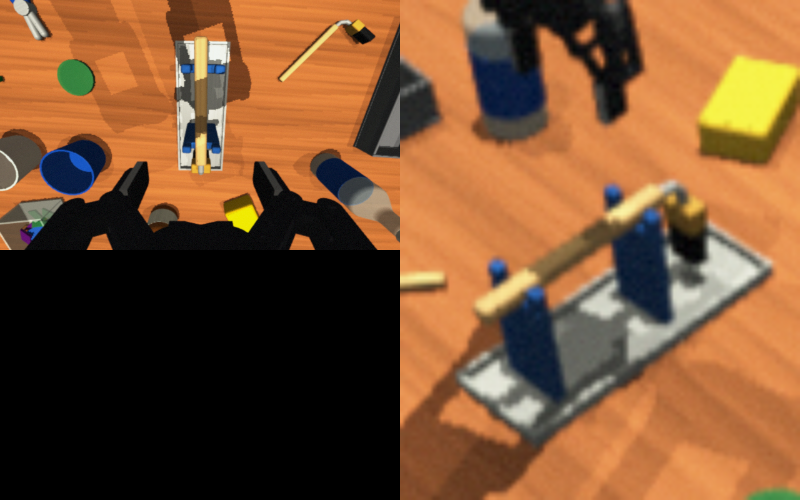

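The brush lies in both cradles with its head over the tray. Next is the counter.

```bash
python3 -m jog '[[0,0,0,0.11,-0.98,0,1],[0,0,0,0.11,-0.98,0,1],[0,0,0,0.11,-0.98,0,1],[0,0,0,0.11,-0.98,0,1],[0,0,0,0.11,-0.98,0,1]]' >/dev/null
python3 -m jog '[[0,0,0,0.11,-0.98,0,1],[0,0,0,0.11,-0.98,0,1],[0,0,0,0.11,-0.98,0,1],[0,0,0,0.11,-0.98,0,1],[0,0,0,0.11,-0.98,0,1]]' >/dev/null
python3 -m jog '[[0,0,0,0.11,-0.98,0,1],[0,0,0,0.11,-0.98,0,1],[0,0,0,0.11,-0.98,0,1],[0,0,0,0.11,-0.98,0,1],[0,0,0,0.11,-0.98,0,1]]' >/dev/null
python3 -m jog '[[0,0,0,0.11,-0.98,0,1],[0,0,0,0.11,-0.98,0,1],[0,0,0,0.11,-0.98,0,1],[0,0,0,0.11,-0.98,0,1],[0,0,0,0.11,-0.98,0,1]]' >/dev/null
python3 -m jog '[[0,0,0,0.11,-0.98,0,1],[0,0,0,0.11,-0.98,0,1],[0,0,0,0,0,0,1]]'
python3 - <<'E'
from h import *
import pickle
w=grab('wrist');pickle.dump(w,open('d3.pkl','wb'))
print(proj(w,(.457,-.377,.092)))
u=proj(w,(.457,-.377,.092)).astype(int);x=min(max(u[0]-100,0),440);y=min(max(u[1]-75,0),250);print(x,y)
cv2.imwrite('pics/knob.png',cv2.cvtColor(cv2.resize(w['img'][y:y+150,x:x+200],(800,600),interpolation=cv2.INTER_CUBIC),cv2.COLOR_RGB2BGR))
go((.457,-.377,.068),116.6)
E
```

```text
t: 15.45
tool_pos: [0.4562, -0.3824, 0.2321]
tool_rot: [0.116, -3.139, -0.001]
contact_force: [-0.0, 0.2, 0.3]
opening: 0.0854
grip_force: 0.0
[325.97423334 188.49150391]
225 113
t 15.5 pos [ 0.4565 -0.3813  0.2321] yaw -175.71 F [-0.2  0.4  0.1] open 0.0856 grip 0.0
turn(now axes) [ 1.000e-02 -2.000e-02  1.354e+01] shift now axes [-0.03  0.14  5.47] shift goal axes [0.12 0.08 5.47]
```

View pics/knob.png

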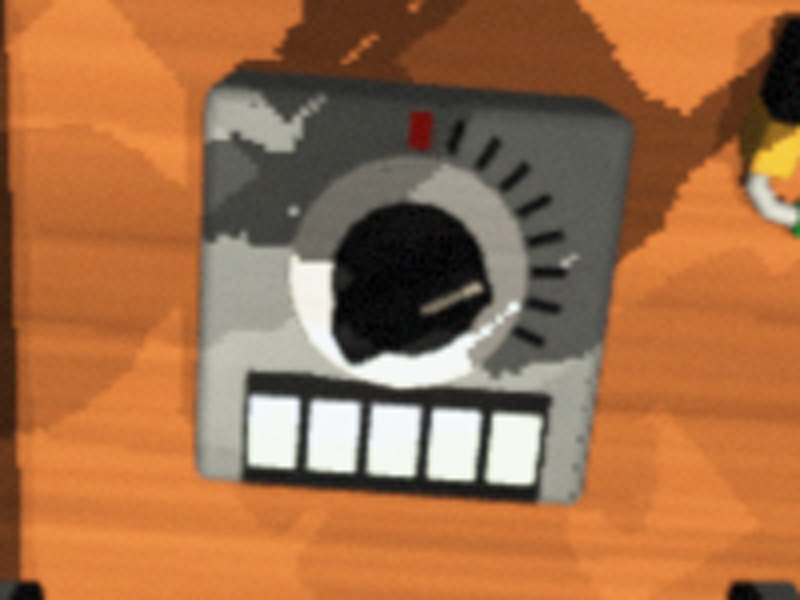

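The knob bar runs from about (345,340) to (487,287) in the crop. The white line goes from (422,312) to (480,288), pointing right (+y), and the red mark is at (420,130).

Run:
```python
from h import *
import pickle
w=pickle.load(open('d3.pkl','rb'))
T=pickle.load(open('d0.pkl','rb'))['top']
P=lambda a,b:(a/4+225,b/4+113)
X=lambda a,b,z:onplane(w,P(a,b),z)[:2]
l0,l1=X(422,312,.092),X(480,288,.092);b0,b1=X(345,340,.092),X(487,287,.092)
ang=lambda v:np.degrees(np.arctan2(v[1],v[0]))
print('line',l0,l1,ang(l1-l0),'bar',(b0+b1)/2,np.linalg.norm(b1-b0),ang(b1-b0))
print('red',X(420,130,.05),'ring centre@.052',X(408,272,.055))
c=[X(*p,.05) for p in((210,85),(632,120),(580,500),(200,475))];print(c,'centre',np.mean(c,0));print('counter x axis',ang(c[2]-c[1]),ang(c[3]-c[0]),ang(c[0]-c[1])+90)
print('tri line outer end',tri(T,((492-300)/5+440,188/5+180),w,P(480,288)),'tri bar+ end',tri(T,((567-300)/5+440,148/5+180),w,P(345,340)))
```

```text
line [ 0.45928392 -0.37225834] [ 0.45198446 -0.35836026] 117.709063294876 bar [ 0.45984981 -0.37385862] 0.03817713209768168 115.61168242721868
red [ 0.42009468 -0.37479164] ring centre@.052 [ 0.45909921 -0.37504559]
[array([ 0.41222141, -0.43250638]), array([ 0.41311756, -0.31721593]), array([ 0.5282136, -0.3167432]), array([ 0.52835032, -0.43249373])] centre [ 0.47047572 -0.37473981]
counter x axis 0.23532763955878083 0.006241686800062222 -0.44535178517793383
tri line outer end (array([ 0.44887748, -0.35761547,  0.0918945 ]), np.float64(0.0062601811125556385)) tri bar+ end (array([ 0.4635013 , -0.39100201,  0.10623367]), np.float64(0.0003334293234961563))
```

```bash
python3 -m jog '[[0,0,1,0,0,0,1],[0,0,1,0,0,0,1],[0,0,1,0,0,0,1],[0,0,1,0,0,0,1],[0,0,1,0,0,0,1]]' >/dev/null
python3 -m jog '[[0,0,1,0,0,0,1],[0,0,1,0,0,0,1],[0,0,1,0,0,0,1],[0,0,1,0,0,0,1],[0,0,1,0,0,0,1]]' >/dev/null
python3 -m jog '[[0,0,1,0,0,0,1],[0,0,1,0,0,0,1],[0,0,1,0,0,0,1],[0,0,0.5,0,0,0,1],[0,0,0,0,0,0,1]]' >/dev/null
python3 -c "
from h import *
go((.459,-.375,.068),117)"
```

```text
t 17.38 pos [ 0.457  -0.38    0.2327] yaw 116.95 F [-0.1 -0.4 -0.2] open 0.0855 grip 0.0
turn(now axes) [ 0.   -0.01 -0.01] shift now axes [0.12 0.14 5.49] shift goal axes [0.12 0.14 5.49]
```

```bash
python3 -m jog '[[0,0,0,0.12,0.14,1,1],[0,0,0,0,0,1,1],[0,0,0,0,0,1,1],[0,0,0,0,0,1,1],[0,0,0,0,0,1,1]]'
python3 -m jog '[[0,0,0,0,0,0.4,1],[0,0,0,0,0,0,0],[0,0,0,0,0,0,-0.5],[0,0,0,0,0,0,-1],[0,0,0,0,0,0,-1]]' 40
python3 -m jog '[[0,0,0,0,0,0,-1],[0,0,0,0,0,0,-1]]'
```

```text
t: 18.0
tool_pos: [0.4591, -0.3754, 0.0819]
tool_rot: [1.643, 2.678, 0.0]
contact_force: [-0.7, -0.1, -0.8]
opening: 0.0851
grip_force: 0.0
t: 18.62
tool_pos: [0.4597, -0.3765, 0.072]
tool_rot: [1.644, 2.675, 0.0]
contact_force: [-1.4, 3.7, 9.3]
opening: 0.0134
grip_force: 45.2
t: 18.88
tool_pos: [0.4596, -0.3765, 0.072]
tool_rot: [1.644, 2.675, -0.0]
contact_force: [1.0, 1.7, 6.1]
opening: 0.013
grip_force: 44.6
```

Gripped at an opening of 13 mm. Now I turn anticlockwise by 63°, which is −z in the tool frame.

```bash
python3 -m jog '[[0,0,-0.6,0,0,0,-1],[0,0,-0.8,0,0,0,-1],[0,0,-0.8,0,0,0,-1],[0,0,-0.8,0,0,0,-1],[0,0,-0.8,0,0,0,-1]]'
python3 -m jog '[[0,0,-0.8,0,0,0,-1],[0,0,-0.8,0,0,0,-1],[0,0,-0.8,0,0,0,-1],[0,0,-0.8,0,0,0,-1],[0,0,-0.8,0,0,0,-1]]'
python3 -m jog '[[0,0,-0.8,0,0,0,-1],[0,0,-0.8,0,0,0,-1],[0,0,-0.8,0,0,0,-1],[0,0,-0.8,0,0,0,-1],[0,0,-0.8,0,0,0,-1]]'
python3 -c "
from h import *
go((.459,-.375,.07),180);print(status.get_obs()['wrist_torque'],status.get_obs()['q'])"
```

```text
t: 19.5
tool_pos: [0.4599, -0.3763, 0.072]
tool_rot: [1.177, 2.911, 0.0]
contact_force: [0.2, 2.0, 5.6]
opening: 0.0133
grip_force: 44.5
t: 20.12
tool_pos: [0.4601, -0.3761, 0.072]
tool_rot: [0.653, 3.071, 0.001]
contact_force: [2.1, 3.0, 5.5]
opening: 0.0132
grip_force: 44.6
t: 20.75
tool_pos: [0.4602, -0.3757, 0.072]
tool_rot: [0.11, 3.137, 0.001]
contact_force: [2.8, 2.1, 6.8]
opening: 0.0134
grip_force: 44.6
t 20.75 pos [ 0.4602 -0.3757  0.072 ] yaw 175.98 F [2.8 2.1 6.8] open 0.0134 grip 44.6
turn(now axes) [ 0.01  0.03 -0.8 ] shift now axes [0.04 0.02 0.07] shift goal axes [0.04 0.02 0.07]
[ 0.71283163 -0.31538228 -0.00867016] [-0.81101695  0.12873938  1.81122929  0.0024434   1.2004281  -2.31254841]
```

```bash
python3 -m jog '[[0,0,-0.4,0,0,0,-1],[0,0,-0.4,0,0,0,-1],[0,0,0,0,0,0,-1]]'
python3 -c "
from h import *
go((.459,-.375,.07),180);print(status.get_obs()['wrist_torque'])"
python3 -m jog '[[0,0,-0.4,0,0,0,-1],[0,0,-0.3,0,0,0,-1],[0,0,0,0,0,0,-1]]'
python3 -c "
from h import *
go((.459,-.375,.07),180);print(status.get_obs()['wrist_torque'])"
```

```text
t: 21.12
tool_pos: [0.4602, -0.3757, 0.072]
tool_rot: [0.006, 3.139, 0.002]
contact_force: [1.9, 4.5, 5.8]
opening: 0.0126
grip_force: 44.6
t 21.12 pos [ 0.4602 -0.3757  0.072 ] yaw 179.79 F [1.9 4.5 5.8] open 0.0126 grip 44.6
turn(now axes) [ 0.01  0.03 -0.04] shift now axes [0.04 0.02 0.07] shift goal axes [0.04 0.02 0.07]
[ 0.70202464 -0.2763952  -0.47631815]
t: 21.5
tool_pos: [0.4603, -0.3757, 0.0721]
tool_rot: [-0.084, 3.137, 0.003]
contact_force: [1.4, 3.8, 6.8]
opening: 0.0132
grip_force: 60.8
t 21.5 pos [ 0.4603 -0.3757  0.0721] yaw -176.95 F [1.4 3.8 6.8] open 0.0132 grip 60.8
turn(now axes) [0.02 0.04 0.61] shift now axes [0.04 0.02 0.07] shift goal axes [0.04 0.02 0.07]
[ 0.7298104  -0.31020522 -1.58805302]
```

The torque and grip force rose sharply, so the knob is at the stop. I release, lift and check.

```bash
python3 -m jog '[[0,0,0,0,0,0,0],[0,0,0,0,0,0,1],[0,0,0,0,0,0,1],[0,0,0,0,0,0,1],[0,0,0,0,0,0,1]]'
python3 -m jog '[[0,0,0,0,0,-0.5,1],[0,0,0,0,0,-1,1],[0,0,0,0,0,-1,1],[0,0,0,0,0,-1,1],[0,0,0,0,0,-1,1]]'
python3 -m jog '[[0,0,0,0,0,-0.8,1],[0,0,0,0,0,0,1]]'
python3 - <<'E'
from h import *
w,s,t=grab('wrist'),grab('side'),grab('top')
im=np.zeros((600,800,3),np.uint8);im[:300,:400]=cv2.resize(w['img'][113:263,225:425],(400,300));im[:300,400:800]=cv2.resize(s['img'][140:290,210:410],(400,300))
im[300:600,:800]=cv2.resize(t['img'][125:275,200:600],(800,300))
cv2.imwrite('pics/end.png',cv2.cvtColor(im,cv2.COLOR_RGB2BGR))
E
```

```text
t: 22.12
tool_pos: [0.4589, -0.3761, 0.0707]
tool_rot: [0.092, -3.14, -0.0]
contact_force: [0.6, 1.1, 0.0]
opening: 0.0856
grip_force: 0.0
t: 22.75
tool_pos: [0.4591, -0.3763, 0.2082]
tool_rot: [-0.092, 3.139, -0.002]
contact_force: [0.2, -0.1, -0.0]
opening: 0.0855
grip_force: 0.0
t: 23.0
tool_pos: [0.4601, -0.3773, 0.2338]
tool_rot: [-0.092, 3.136, -0.008]
contact_force: [-1.2, -0.1, -0.6]
opening: 0.0851
grip_force: 0.0
```

View pics/end.png

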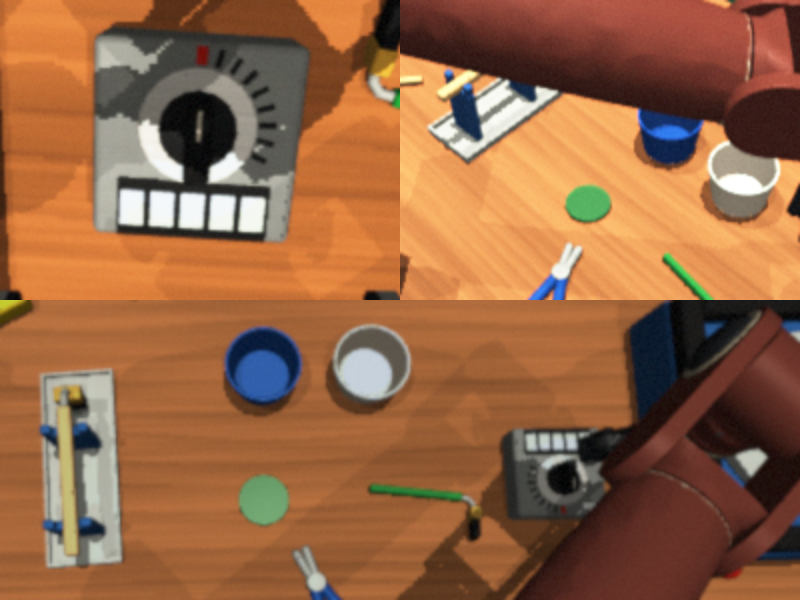

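The white line at (200,125) points straight at the red mark at (203,55). The brush lies in both cradles with its head over the tray, and both pots stand where they were.

```bash
python3 -c "
from station import finish_job
print(finish_job())"
```

```text
the job is handed in; nothing more can be done
None
```

The job is handed in with no verdict returned: I dipped the brush in the blue pot and laid it back on its rest, turned the knob anticlockwise to its zero stop, and left both pots where they stood, at about 23 s of the 51 s allowed.

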